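Push the test blank out over the end of the sample ledge

ROBOT

A 6-joint arm with a two-finger parallel gripper is mounted at the origin on the work surface. World frame = base frame: x ahead of the robot, y to its left, z up, the work surface at z = 0. Lengths are in mm, angles in rad, forces in N, time in s.
With the tool pointing down it reaches from about 350 to 775 mm from the base axis. Payload 7.3 kg.
Tool frame: the origin (TCP) lies at the centre of the arm's flange, where the gripper is bolted on; the fingertips stand 178 mm ahead of it and the grasp point (between the pads) lies 159 mm ahead of it; z points along the fingers, y is the direction in which the jaws open and shut (so a half turn about z gives the same grasp; the last joint's range is limited). The gripper opens to 92 mm and grips with 3 to 60 N. Pads are 19 mm wide; open, the fingers measure 130 mm over their backs; the gripper's body (75 mm by 190 mm) begins 47 mm behind the grasp point.
Start: joints at [-1.347, 0.342, 1.524, -0, 1.275, -0.146], TCP at [189.77, -489.505, 404.741] pointing down, gripper open.
Joint ranges: [-2.53, 2.53], [-0.77, 2.02], [0.04, 2.7], [-1, 4.14], [0.28, 2.66], [-3.11, 3.11]. Speed limits (rad/s): [2.57, 2.57, 3.14, 3.14, 3.14, 3.14].

INTERFACE

Orientations are given as [roll, pitch, yaw] about the fixed x, y, z axes, in that order (R = Rz(yaw) Ry(pitch) Rx(roll)).
In Python, from plant import get_obs, capture, close_job gives the robot as it stands. The module is installed in compiled form; this text tells all that it offers.
- The arm moves only by the shell command python3 -m pendant 'ROWS'. ROWS is JSON, a list of rows, each a list of 3 entries, a list of its own where there are three numbers: the shift along the tool's x, y, z in m, then the turn, a rotation vector about the tool's x, y, z in rad, then the finger opening in m, from 0 to 0.0918. In form: [[[tx, ty, tz], [wx, wy, wz], fingers], ...]. A call has 1 to 10 rows; each row is the pose to reach, as a shift and turn from the pose commanded when the call began, along the tool's axes at that moment; what a row does not reach only later rows make up. A row lasts 1/12 s, in which the tool goes at most 41.7 mm and 7.16 degrees, less where a joint would pass 70% of its speed; a pose out of reach is approached as far as the arm can. A call with a gripper value outside its range is refused whole. The fingers move at their own pace and stop on an object; the grip force is fixed at half the most. Time passes only in rows, so rows that repeat a pose let the fingers close. It gives the time, the measured TCP pose, the force and the opening at its end, in the units of the state.
- get_obs(): the state, without advancing time (a new reading comes with each control period).
- capture(name): name is "side" or "top" or "wrist"; returns a dict with "color" (480x640x3 uint8, red, green, blue), "mtx" (3x3 intrinsics, pixels), "rvec" (rotation vector, rad) and "tvec" (3), from world to camera coordinates, as OpenCV has them. Camera axes: x right, y down, z forward; pixel columns grow to the right and rows downward; lengths in mm; the calibration is good to about 2 mm. A picture is of the moment at which its call begins. There is no depth.
- close_job(): hands the job in, once; it reports no verdict.
The state is a dict: "time": time; "joint_positions": joint angles; "dq": joint speeds; "tau": joint torques, N m; "tool_pos": TCP position; "tcp_rot": TCP orientation; "contact_force": force on the tool from outside, world axes, zero at the start; "moment": the same for the moment, N m; "grip_width": finger opening in mm.
Only numpy, scipy, OpenCV 4.12 (cv2) and the standard library are available. Lean on these libraries where they do the work, as an engineer would, in place of code of your own. Each camera call takes 0.05 s, during which the arm holds its last target. There are 200 camera calls.

TASK

Push the flat metal blank back so that its far long side lies against the ledge's low fence, and along the ledge until its hole is wholly past the ledge's open right-hand end (as the robot sees it) and about a third of its length sticks out. Only push it with the fingers: do not pick it up, tip it or let it drop, and leave the other things where they stand.

Things in the scene. Friction and masses are not known exactly. Their poses are not given: they have to be found in the camera images.
- ledge: Fixed raised blue-painted ledge on two grey feet, 180 mm deep (x) by 460 mm long (y), its flat top 60 mm above the bench. Origin: on the bench under its middle; x points away from the robot, y along its length to the robot's left, z up. A low aluminium fence 12 mm thick, standing 15 mm above the ledge's top, runs along the whole far side; its near face is at x = +78 mm. The left, right and near sides have no rim. The ledge's place and yaw (up to about 11 degrees) vary.
- ledge_end (a point): Middle of the open right-hand end of the ledge, on its top edge: at ledge x = 0, y = -230 mm, z = 60 mm; same axes as the ledge. The blank must stick out past this, towards -y.
- blank: Loose flat bare aluminium plate, 90 mm wide (x) by 140 mm long (y) by 6 mm thick, about 0.16 to 0.3 kg, lying flat on the ledge, short of the fence, up to about 10 degrees skew. Origin: centre of its underside; y along its length, towards the end without the hole; x across its width, towards the fence. It slides with ordinary friction and stays where it is left.
- blank_hole (a point): Centre, on the top face, of the round through hole (19 mm across) near the blank's right-hand end: on its middle line, 48 mm from the centre and 22 mm from that end.
- core: Bystander: loose upright rock core plug, 38 mm across, 50 mm high, standing on the left part of the ledge. Origin: centre of its underside.
- jar: Bystander: loose lidded jar, 52 mm across, 60 mm high, on the bench between robot and ledge, to the left. Origin: centre of its underside.
- beaker: Bystander: loose steel beaker, 60 mm across, 75 mm high, on the bench beyond the ledge's right-hand end. Origin: centre of its underside.
Mind the look-alikes: they are no part of the job. There is more than one size of the blank; the job needs the largest.

How it is judged (in metres and radians):
At the end, for the whole second after the job is handed in: The blank rests flat on the ledge, its far long side within 6 mm of the fence (measured at its middle) and parallel to it within 4.5 degrees, with the hole wholly past the ledge's open end: 31 to 62 mm of its 140 mm length sticks out (y of blank_hole in the frame of ledge_end between -0.04 and -0.009 m and x of blank in the frame of ledge above 0.027 m and angle between the y axis of blank and the y axis of ledge, either way round below 0.08 rad and angle between blank's own z axis and vertical below 0.05 rad and z of blank in the frame of ledge between 0.056 and 0.064 m and linear speed of blank below 0.01 m/s); the robot touches nothing.
It fails at once if the blank is lifted off the ledge (z of blank in the frame of ledge above 0.072 m).
It fails at once if the blank falls off the ledge (z of blank in the frame of ledge below 0.045 m).
It fails at once if the blank is tipped (angle between blank's own z axis and vertical above 0.2 rad).
It fails at once if a bystander (core plug, jar or beaker) is shifted by over 12 mm or tipped (distance of any of core, jar, beaker from where it was at the start of the episode above 0.012 m or angle between any of core, jar, beaker's own z axis and vertical above 0.3 rad).
It also fails if it takes over 58 s, if anything falls off the work surface, if the arm or the gripper's body presses on something with over 40 N, if the wrist force passes 120 N, or if a joint passes its speed limit or range.

## Working session

There is one attempt and no reset: what is moved stays moved. The work goes in short steps, Python scripts to look and compute and a shell command to move; the robot and the scene stay as the last step left them, time stands still between calls to the robot, and variables do not carry over. Pictures are saved under pics/ and viewed, about 8 in all and at most 12, crops included, and the job is handed in when it is done.

```bash
mkdir -p pics
cat > h.py <<'E'
import numpy as np,cv2
from plant import get_obs,capture,close_job
def snap(cam,name):
    c=capture(cam); cv2.imwrite('pics/'+name+'.png',c['color'][:,:,::-1]); np.savez('pics/'+name+'.npz',**c); return c
def load(n): return np.load('pics/'+n+'.npz')
def ray(c,uv,z):
    R=cv2.Rodrigues(c['rvec'])[0]; C=-R.T@c['tvec'].ravel()
    d=R.T@np.linalg.solve(c['mtx'],np.array([uv[0],uv[1],1.])); return C+d*(z-C[2])/d[2]
def proj(c,P): return cv2.projectPoints(np.array(P,float).reshape(-1,1,3),c['rvec'],c['tvec'],c['mtx'],None)[0].reshape(-1,2)
E
python3 - <<'E'
from h import *
for n in ('top','side'): 
    c=snap(n,n+'0'); R=cv2.Rodrigues(c['rvec'])[0]; print(n,-R.T@c['tvec'].ravel(),c['mtx'][0,0])
o=get_obs();print(o['time'],o['tool_pos'],o['tcp_rot'],o['grip_width'],o['contact_force'])
E
```

```text
top [431.80095642 -52.20007519 818.39377159] 434.34071403239363
side [ 530.67646674 -974.44699435  613.20446322] 574.7985062116577
0.1 [ 189.74667717 -489.38780151  404.10711257] [-3.14022862e+00 -2.21735592e-04  3.69798395e-01] 91.67989715871346 [ 0.03218034  0.17368301 -0.52093805]
```

View pics/top0.png

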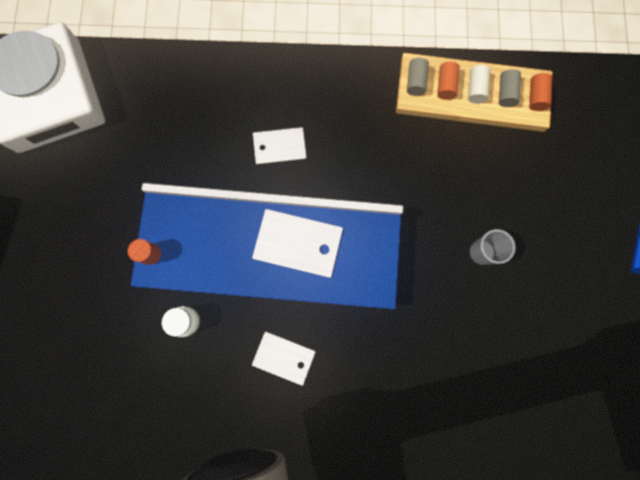

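View pics/side0.png

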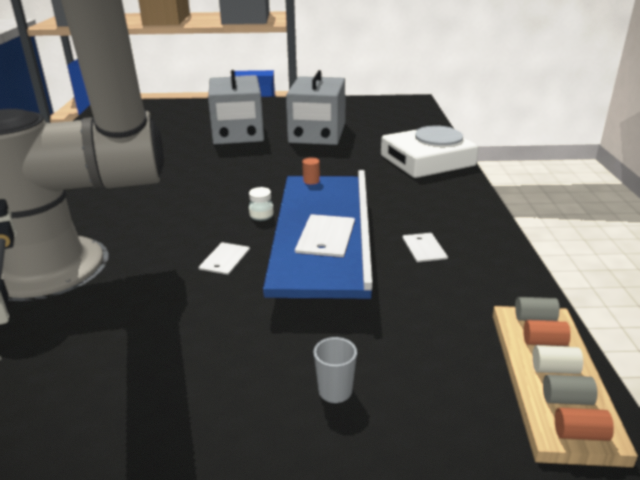

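The top view has three plates with holes: (298,243) on the ledge, (279,145) on the bench beyond it and (284,358) on the bench in front. The one on the ledge is clearly the largest and the only one on the ledge, so it fits. The core is at (140,251), the jar at (180,322) and the beaker at (495,248). I'll confirm in an enlarged crop and read the corners from it.

Run:
```python
from h import *
im=cv2.imread('pics/top0.png')[175:315,120:410]
im=cv2.convertScaleAbs(im,alpha=1.0)
cv2.imwrite('pics/crop0.png',cv2.resize(im,None,fx=2.75,fy=2.75,interpolation=cv2.INTER_CUBIC))
```

```text
(no output)
```

View pics/crop0.png

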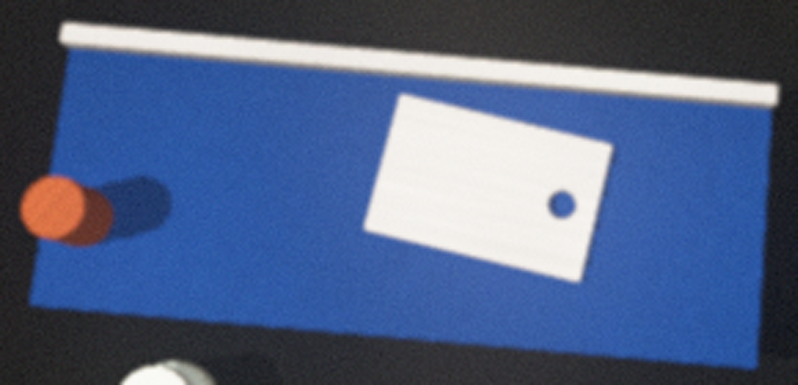

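```bash
cat >> h.py <<'E'
def cr(c,p,z,s=2.75,o=(120,175)): return ray(c,(p[0]/s+o[0],p[1]/s+o[1]),z)
def fitrect(pts,tmpl):
    # rigid 2D fit, tmpl->pts : returns t, yaw, residual
    P=np.array(pts)[:,:2];T=np.array(tmpl,float);p0=P.mean(0);t0=T.mean(0);H=(T-t0).T@(P-p0)
    a=np.arctan2(H[0,1]-H[1,0],H[0,0]+H[1,1]);R=np.array([[np.cos(a),-np.sin(a)],[np.sin(a),np.cos(a)]])
    t=p0-R@t0;return t,a,np.linalg.norm(P-(T@R.T+t),axis=1),R
E
python3 - <<'E'
from h import *
c=load('top0')
L=[cr(c,p,60) for p in [(31,305),(756,368),(772,107),(68,48)]]
t,a,r,R=fitrect(L,[(-90,230),(-90,-230),(78,-230),(78,230)])
print('ledge',t,a,r)
B=[cr(c,p,66) for p in [(401,93),(613,144),(581,282),(364,230)]]
tb,ab,rb,Rb=fitrect(B,[(45,70),(45,-70),(-45,-70),(-45,70)])
print('blank',tb,ab,rb,'in ledge',R.T@(tb-t),ab-a)
print('hole meas',cr(c,(562,204),66)[:2],'pred',tb+Rb@[0,-48])
for n,p,z in [('core',(52,207),50+60),('jar',(152,395),60),('beaker',None,75)]:
    q=cr(c,p,z) if p else ray(c,(498,247),75)
    print(n,q,R.T@(q[:2]-t))
np.savez('ledge.npz',t=t,a=a,R=R)
E
```

```text
ledge [545.89485642  39.32382566] -0.057542958740711934 [1.37450998 0.89464202 0.29061573 0.67956414]
blank [552.2009406  -13.23566408] -0.20930674430077686 [0.95485511 0.51464214 0.88799205 0.89515065] in ledge [  9.31840648 -52.10982594] -0.15176378556006492
hole meas [542.23433312 -59.64493505] pred [542.22741303 -60.18807347]
core [525.46471206 244.60067523 110.        ] [-32.20204923 203.76212552]
jar [415.83660793 192.38817445  60.        ] [-138.64589958  145.33119899]
beaker [ 553.20063335 -361.4421417    75.        ] [  30.34221977 -399.68247981]
```

Fit residuals are about 1 mm and the hole prediction is within 0.6 mm, so the large blank on the ledge is confirmed. It sits at ledge (9.3, -52.1) with -0.152 rad skew. The target is (33, -206) with 0 skew. I'll push -y on the left end with two fingers first, then push +x to the fence with two fingers.

```bash
cat > go.py <<'E'
# usage: go.py lx ly tipz yawrel : shift/turn in tool axes from present pose to ledge-frame target
import sys
from h import *
from scipy.spatial.transform import Rotation as Ro
D=np.load('ledge.npz');o=get_obs();lx,ly,tz,yr=map(float,sys.argv[1:5])
Rt=Ro.from_euler('xyz',o['tcp_rot']);p=np.array(o['tool_pos'])
print('t',round(o['time'],2),'now ledge',(D['R'].T@(p[:2]-D['t'])).round(1),'tip z',round(p[2]-178,1),'yaw rel',round(o['tcp_rot'][2]-float(D['a']),4),'F',np.round(o['contact_force'],1),'grip',round(o['grip_width'],1))
g=np.r_[D['t']+D['R']@[lx,ly],tz+178]
Rg=Ro.from_euler('xyz',[np.pi,0,float(D['a'])+yr])
print('shift m',(Rt.inv().apply(g-p)/1000).round(4),'turn',(Rt.inv()*Rg).as_rotvec().round(4))
E
python3 go.py 16 55 226 1.5708
```

```text
t 0.1 now ledge [-325.2 -548.3] tip z 226.1 yaw rel 0.4273 F [ 0.   0.2 -0.5] grip 91.7
shift m [ 0.5605 -0.4077  0.0008] turn [-1.1000e-03 -1.0000e-03 -1.1435e+00]
```

```bash
python3 -m pendant '[[[0.2,-0.145,0],[0,0,-0.5],0.04],[[0.2,-0.145,0],[0,0,-0.5],0.04],[[0.2,-0.145,0],[0,0,-0.5],0.04],[[0.2,-0.145,0],[0,0,-0.5],0.04],[[0.28,-0.204,0],[0,0,-1.1435],0.04],[[0.28,-0.204,0],[0,0,-1.1435],0.04],[[0.4,-0.29,0],[0,0,-1.1435],0.04],[[0.4,-0.29,0],[0,0,-1.1435],0.04],[[0.4,-0.29,0],[0,0,-1.1435],0.04],[[0.4,-0.29,0],[0,0,-1.1435],0.04]]'; python3 go.py 16 55 226 1.5708
```

```text
time: 0.93
tool_pos: [416.3, -137.5, 404.7]
tcp_rot: [-3.141, 0.0, 1.52]
contact_force: [1.5, 0.6, 0.5]
grip_width: 40.3
t 0.93 now ledge [-119.2 -183.9] tip z 226.7 yaw rel 1.5773 F [1.5 0.6 0.5] grip 40.3
shift m [0.2381 0.1367 0.0006] turn [-0.0001  0.0001  0.0065]
```

```bash
python3 -m pendant '[[[0.238,0.137,0],[0,0,0],0.04],[[0.238,0.137,0],[0,0,0],0.04],[[0.238,0.137,0],[0,0,0],0.04],[[0.238,0.137,0],[0,0,0],0.04],[[0.238,0.137,0],[0,0,0],0.04],[[0.238,0.137,0],[0,0,0],0.04],[[0.238,0.137,0],[0,0,0],0.04],[[0.238,0.137,0.0],[0,0,0],0.04],[[0.238,0.137,0.0],[0,0,0],0.04],[[0.238,0.137,0],[0,0,0],0.04]]'; python3 -m pendant '[[[0,0,0.04],[0,0,0],0.04],[[0,0,0.08],[0,0,0],0.04],[[0,0,0.11],[0,0,0],0.04],[[0,0,0.13],[0,0,0],0.04],[[0,0,0.14],[0,0,0],0.04],[[0,0,0.14],[0,0,0],0.04],[[0,0,0.14],[0,0,0],0.04]]';  python3 go.py 16 55 63 1.5708; python3 -c "
from h import *
c=snap('top','top1');cv2.imwrite('pics/crop1.png',cv2.resize(cv2.imread('pics/top1.png')[175:315,120:410],None,fx=2.75,fy=2.75,interpolation=2))"
```

```text
time: 1.77
tool_pos: [565.9, 90.0, 404.1]
tcp_rot: [-3.14, 0.001, 1.514]
contact_force: [0.3, 0.0, -0.2]
grip_width: 40.0
time: 2.35
tool_pos: [566.4, 89.4, 265.5]
tcp_rot: [3.141, 0.0, 1.512]
contact_force: [-0.1, -0.2, -0.1]
grip_width: 40.0
t 2.35 now ledge [17.6 51.2] tip z 87.5 yaw rel 1.5696 F [-0.1 -0.2 -0.1] grip 40.0
shift m [ 0.0038 -0.0017  0.0245] turn [ 0.0007  0.0001 -0.0012]
```

View pics/crop1.png

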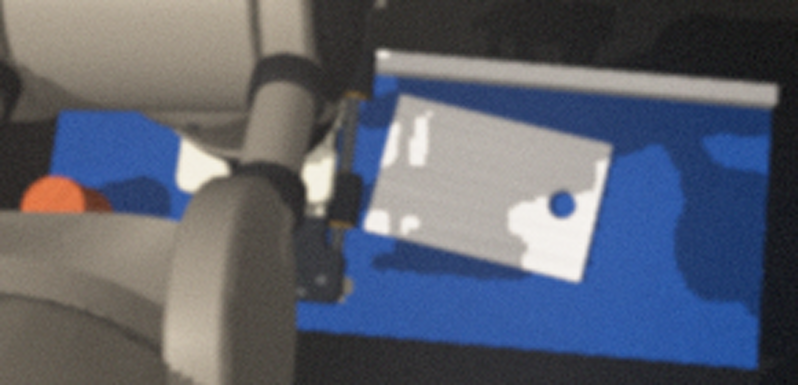

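The fingers (about px 345 in the crop) stand clear left of the blank's end (364–401). Next I lower them to blade height.

```bash
python3 -m pendant '[[[0,0,0.012],[0,0,0],0.04],[[0,0,0.02],[0,0,0],0.04],[[0,0,0.0245],[0,0,0],0.04],[[0,0,0.0245],[0,0,0],0.04],[[0,0,0.0245],[0,0,0],0.04]]';  python3 go.py 16 -126.5 62.5 1.5708
```

```text
time: 2.82
tool_pos: [566.4, 90.3, 240.6]
tcp_rot: [3.141, 0.0, 1.513]
contact_force: [0.3, -0.2, 0.1]
grip_width: 40.1
t 2.82 now ledge [17.5 52. ] tip z 62.6 yaw rel 1.5709 F [ 0.3 -0.2  0.1] grip 40.1
shift m [-1.785e-01 -1.500e-03  1.000e-04] turn [0.0004 0.0001 0.0001]
```

```bash
python3 -m pendant '[[[-0.01,0,0],[0,0,0],0.04],[[-0.02,0,0],[0,0,0],0.04],[[-0.03,0,0],[0,0,0],0.04],[[-0.038,0,0],[0,0,0],0.04],[[-0.046,0,0],[0,0,0],0.04],[[-0.054,0,0],[0,0,0],0.04],[[-0.062,0,0],[0,0,0],0.04],[[-0.07,0,0],[0,0,0],0.04],[[-0.077,0,0],[0,0,0],0.04],[[-0.082,0,0],[0,0,0],0.04]]';  python3 go.py 16 -126.5 62.5 1.5708;python3 -c "
from h import *
c=snap('top','top2');cv2.imwrite('pics/crop2.png',cv2.resize(cv2.imread('pics/top2.png')[175:315,120:410],None,fx=2.75,fy=2.75,interpolation=2))"
```

```text
time: 3.65
tool_pos: [561.6, 7.4, 240.3]
tcp_rot: [3.141, 0.0, 1.513]
contact_force: [-0.6, 2.5, 2.0]
grip_width: 39.9
t 3.65 now ledge [ 17.5 -30.9] tip z 62.3 yaw rel 1.5705 F [-0.6  2.5  2. ] grip 39.9
shift m [-0.0956 -0.0015 -0.0002] turn [ 0.0004  0.0002 -0.0003]
```

View pics/crop2.png

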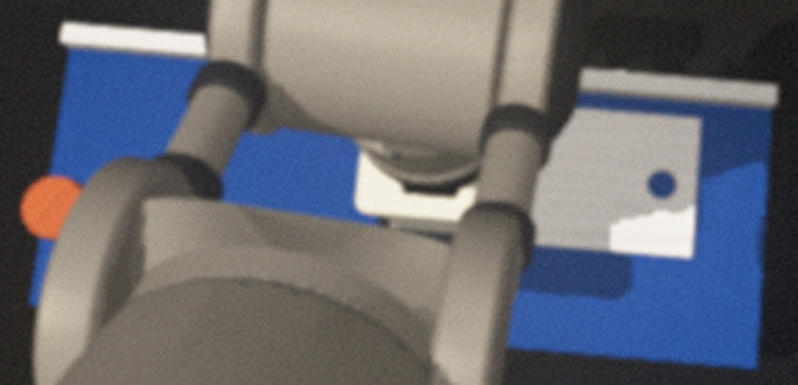

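The blank is squared up. Its right corners are at crop (702,117) and (692,258), and the hole at (661,184). I'll calculate the remaining distance.

Run:
```python
from h import *
c=load('top2');D=np.load('ledge.npz')
for p in [(702,117),(692,258),(661,184)]: print((D['R'].T@(cr(c,p,66)[:2]-D['t'])).round(1))
```

```text
[  66.3 -184.3]
[ -25.3 -183.9]
[  20.3 -161. ]
```

```bash
python3 -m pendant '[[[-0.01,0,0],[0,0,0],0.04],[[-0.021,0,0],[0,0,0],0.04],[[-0.033,0,0],[0,0,0],0.04],[[-0.045,0,0],[0,0,0],0.04],[[-0.057,0,0],[0,0,0],0.04],[[-0.068,0,0],[0,0,0],0.04],[[-0.077,0,0],[0,0,0],0.04],[[-0.084,0,0],[0,0,0],0.04],[[-0.089,0,0],[0,0,0],0.04],[[-0.092,0,0],[0,0,0],0.04]]'; python3 -m pendant '[[[0,0,0],[0,0,0],0.04],[[0.01,0,0],[0,0,0],0.04],[[0.025,0,0],[0,0,0],0.04],[[0.025,0,-0.02],[0,0,0],0.04],[[0.025,0,-0.05],[0,0,0],0.04],[[0.025,0,-0.05],[0,0,0],0.04]]'; python3 go.py -90 -190 110 0
```

```text
time: 4.53
tool_pos: [556.2, -84.2, 240.2]
tcp_rot: [-3.141, 0.0, 1.513]
contact_force: [0.6, 1.8, 0.3]
grip_width: 39.6
time: 5.03
tool_pos: [559.1, -57.4, 295.0]
tcp_rot: [3.134, 0.002, 1.515]
contact_force: [1.4, -0.4, -0.5]
grip_width: 39.7
t 5.03 now ledge [ 18.7 -95.8] tip z 117.0 yaw rel 1.5724 F [ 1.4 -0.4 -0.5] grip 39.7
shift m [-0.094  -0.1089  0.0062] turn [ 0.0075 -0.005   1.5724]
```

```bash
python3 -m pendant '[[[-0.03,-0.035,0],[0,0,0.125],0.04],[[-0.06,-0.07,0],[0,0,0.25],0.04],[[-0.08,-0.1,0],[0,0,0.375],0.04],[[-0.1,-0.1,0],[0,0,0.5],0.04],[[-0.104,-0.1,0],[0,0,0.625],0.04],[[-0.104,-0.1,0],[0,0,0.75],0.04],[[-0.104,-0.1,0],[0,0,0.875],0.04],[[-0.104,-0.1,0],[0,0,1.0],0.04],[[-0.104,-0.1,0],[0,0,1.125],0.04],[[-0.104,-0.1,0],[0,0,1.25],0.04]]'; python3 -m pendant '[[[0,0,0],[0,0,0.125],0.04],[[0,0,0],[0,0,0.25],0.04],[[0,0,0],[0,0,0.323],0.04],[[0,0,0],[0,0,0.323],0.04],[[0,0,0],[0,0,0.323],0.04]]'; python3 go.py -75 -200 62.5 0
python3 -c "
from h import *
c=snap('top','top3');cv2.imwrite('pics/crop3.png',cv2.resize(cv2.imread('pics/top3.png')[175:315,230:520],None,fx=2.75,fy=2.75,interpolation=2))"
```

```text
time: 5.87
tool_pos: [452.0, -155.8, 290.1]
tcp_rot: [3.141, -0.0, 0.258]
contact_force: [-0.4, 0.2, -0.5]
grip_width: 40.1
time: 6.28
tool_pos: [452.0, -156.0, 290.1]
tcp_rot: [3.141, 0.0, -0.056]
contact_force: [0.0, 0.6, 0.1]
grip_width: 39.6
t 6.28 now ledge [ -82.5 -200.4] tip z 112.1 yaw rel 0.0011 F [0.  0.6 0.1] grip 39.6
shift m [ 0.0075 -0.0004  0.0496] turn [0.0001 0.     0.0011]
```

View pics/crop3.png

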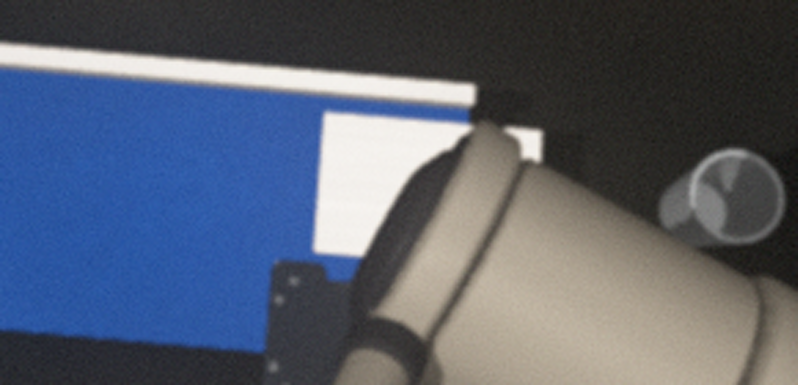

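The blank now overhangs the right end. Its far corners are at crop (323,112) and (543,130), and its left-near corner at (314,252). The beaker is undisturbed.

```bash
python3 - <<'E'
from h import *
c=load('top3');D=np.load('ledge.npz')
B=[cr(c,p,66,o=(230,175)) for p in [(323,112),(543,130),(314,252)]]
t,a,r,R=fitrect(B,[(45,70),(45,-70),(-45,70)])
print(D['R'].T@(t-D['t']),a-D['a'],r,D['R'].T@(t+R@[0,-48]-D['t']))
E
python3 -m pendant '[[[0,0,0.02],[0,0,0],0.04],[[0.004,0,0.038],[0,0,0],0.04],[[0.0075,0,0.046],[0,0,0],0.04],[[0.0075,0,0.0495],[0,0,0],0.04],[[0.0075,0,0.0495],[0,0,0],0.04],[[0.0075,0,0.0495],[0,0,0],0.04]]'; python3 go.py -21.5 -200 62.5 0
```

```text
[  20.2404137  -206.05726258] 0.004077764090021023 [1.09639842 1.35615252 0.63393694] [  20.43614584 -254.05686351]
time: 6.83
tool_pos: [459.5, -157.1, 241.1]
tcp_rot: [3.141, -0.0, -0.059]
contact_force: [0.9, 0.3, 1.3]
grip_width: 39.7
t 6.83 now ledge [ -74.9 -201.1] tip z 63.1 yaw rel -0.0015 F [0.9 0.3 1.3] grip 39.7
shift m [ 0.0534 -0.0011  0.0006] turn [ 0.0003 -0.0003 -0.0015]
```

```bash
python3 -m pendant '[[[0.012,0,0],[0,0,0],0.04],[[0.024,0,0],[0,0,0],0.04],[[0.032,0,0],[0,0,0],0.04],[[0.036,0,0],[0,0,0],0.04],[[0.040,0,0],[0,0,0],0.04],[[0.043,0,0],[0,0,0],0.04],[[0.046,0,0],[0,0,0],0.04],[[0.048,0,0],[0,0,0],0.04],[[0.050,0,0],[0,0,0],0.04]]'; python3 -m pendant '[[[0.001,0,0],[0,0,0],0.04]]';python3 -m pendant '[[[0.001,0,0],[0,0,0],0.04]]';python3 -m pendant '[[[0.001,0,0],[0,0,0],0.04]]'; python3 go.py -21.5 -200 62.5 0
```

```text
time: 7.58
tool_pos: [509.1, -160.0, 240.7]
tcp_rot: [-3.141, 0.001, -0.06]
contact_force: [-3.2, 0.9, 1.0]
grip_width: 40.3
time: 7.67
tool_pos: [510.3, -160.1, 240.7]
tcp_rot: [-3.142, 0.0, -0.06]
contact_force: [-3.2, -0.3, 1.9]
grip_width: 40.0
time: 7.75
tool_pos: [511.2, -160.1, 240.7]
tcp_rot: [-3.142, 0.0, -0.06]
contact_force: [-2.8, -0.2, 2.8]
grip_width: 40.0
time: 7.83
tool_pos: [512.2, -160.2, 240.7]
tcp_rot: [3.142, 0.0, -0.06]
contact_force: [-2.8, 0.5, 1.9]
grip_width: 39.9
t 7.83 now ledge [ -22.2 -201.1] tip z 62.7 yaw rel -0.0021 F [-2.8  0.5  1.9] grip 39.9
shift m [ 0.0007 -0.0011  0.0002] turn [-0.      0.0004 -0.0021]
```

Friction is about 3 N with no fence contact yet. I'll continue in 1 mm steps until the force rises.

```bash
python3 -m pendant '[[[0.001,0,0],[0,0,0],0.04]]'|grep -E "pos|force";python3 -m pendant '[[[0.001,0,0],[0,0,0],0.04]]'|grep -E "pos|force"
```

```text
tool_pos: [513.1, -160.2, 240.7]
contact_force: [-5.8, 1.0, 3.2]
tool_pos: [513.6, -160.3, 240.5]
contact_force: [-8.7, 0.4, 5.3]
```

```bash
python3 -m pendant '[[[0.001,0,0],[0,0,0],0.04],[[0.001,0,0],[0,0,0],0.04]]'|grep -E "pos|force"
```

```text
tool_pos: [514.1, -160.3, 240.5]
contact_force: [-10.5, -1.3, 6.8]
```

The force rose to 10 N, so the blank is against the fence. I'll back off, raise and check.

```bash
python3 -m pendant '[[[-0.005,0,0],[0,0,0],0.04],[[-0.02,0,0],[0,0,0],0.04],[[-0.05,0,0],[0,0,0],0.04],[[-0.06,0,-0.03],[0,0,0],0.04],[[-0.08,0,-0.07],[0,0,0],0.04],[[-0.1,0.02,-0.11],[0,0,0],0.04],[[-0.12,0.05,-0.15],[0,0,0],0.04],[[-0.13,0.09,-0.19],[0,0,0],0.04],[[-0.13,0.13,-0.2],[0,0,0],0.04],[[-0.13,0.17,-0.2],[0,0,0],0.04]]'; python3 -m pendant '[[[0,0.04,0],[0,0,0],0.04],[[0,0.08,0],[0,0,0],0.04],[[-0.03,0.12,0],[0,0,0],0.04],[[-0.06,0.15,0],[0,0,0],0.04],[[-0.06,0.15,0],[0,0,0],0.04],[[-0.06,0.15,0],[0,0,0],0.04]]'
python3 -c "
from h import *
c=snap('top','top4');cv2.imwrite('pics/crop4.png',cv2.resize(cv2.imread('pics/top4.png')[175:315,230:520],None,fx=2.75,fy=2.75,interpolation=2));snap('side','side4')"
```

```text
time: 9.0
tool_pos: [378.1, -295.1, 438.2]
tcp_rot: [3.137, -0.006, -0.058]
contact_force: [1.9, -1.3, -0.5]
grip_width: 40.0
time: 9.5
tool_pos: [307.9, -442.6, 433.7]
tcp_rot: [3.141, -0.0, -0.064]
contact_force: [0.4, -0.5, 0.7]
grip_width: 40.3
```

View pics/crop4.png

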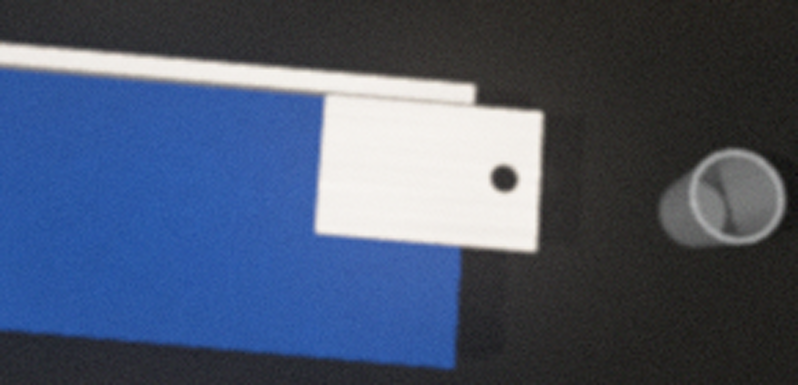

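View pics/side4.png

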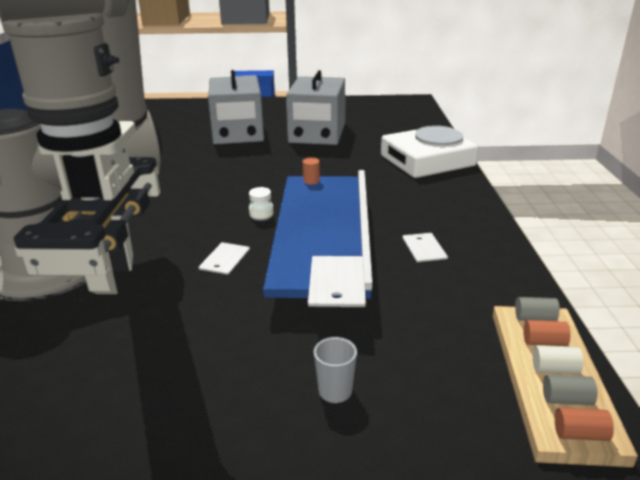

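The blank touches the fence. Its corners in the crop are (324,96), (543,111), (537,251) and (316,233), and the hole at (504,178) shows bench-black through it, so it is past the ledge edge. The core, jar and beaker sit at the same pixels as before.

Run:
```python
from h import *
c=load('top4');D=np.load('ledge.npz')
B=[cr(c,p,66,o=(230,175)) for p in [(324,96),(543,111),(537,251),(316,233)]]
t,a,r,R=fitrect(B,[(45,70),(45,-70),(-45,-70),(-45,70)])
print(D['R'].T@(t-D['t']),a-D['a'],r,'hole',D['R'].T@(cr(c,(504,178),66,o=(230,175))[:2]-D['t']))
print('near-right ledge corner',D['R'].T@(cr(c,(455,368),60,o=(230,175))[:2]-D['t']))
o=get_obs();print(o['time'],np.abs(o['dq']).max(),o['contact_force'])
close_job()
```

```text
[  31.95589204 -206.13639665] 0.010093623346745802 [1.04667014 1.14960738 0.69521992 0.44691353] hole [  32.18534787 -253.65698835]
near-right ledge corner [ -90.41163799 -230.19371873]
9.6 0.035353294435175056 [-0.18399462  0.53766244 -0.34528085]
the job is handed in; nothing more can be done
```

The blank is against the fence with its hole past the ledge's right-hand end, and I handed the job in at 9.6 s. I pushed it along the ledge with two finger contacts on its left end, which also squared it. Then I pushed it back with two contacts on its near side until the force rose to about 10 N at the fence, and backed the arm clear.

The last top-camera check, good to about 2 mm, gave:

| Check | Measured | Needed |
|---|---|---|
| Blank x in the ledge frame | 32 mm (about 1 mm from the fence) | above 27 mm |
| Angle to the ledge | 0.010 rad | below 0.08 rad |
| Hole past the ledge end | 23.7 mm (about 46 mm sticking out) | 9 to 40 mm |

- **Other objects:** the core, jar and beaker look unmoved in the final pictures, but I judged this by eye and did not re-measure them.
- **Blank lying flat:** I judged this only from the pictures.
- **Arm:** it was still settling slightly at hand-in (0.035 rad/s), well clear of everything and with no contact force.

No check failed or disagreed.

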